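# Set out the tea point: unstack the caddies into their trays

### The arm

A 6-joint arm with a two-finger parallel gripper is mounted at the origin on the work surface. World frame = base frame: x ahead of the robot, y to its left, z up, the work surface at z = 0. Lengths are in mm, angles in rad, forces in N, time in s.
With the tool pointing down it reaches from about 400 to 925 mm from the base axis. Payload 12.5 kg.
Tool frame: the origin (TCP) lies at the very end of the fingers, on their centre line; the grasp point (between the pads) lies env.grip_point_offset behind it (env.grip_point_offset is the distance from the TCP to the grasp point, in mm); y points along the fingers, z is the direction in which the jaws open and shut, and the axes are right-handed (so a half turn about y gives the same grasp; the last joint's range is limited). The gripper opens to 95 mm and grips with 3 to 60 N. Pads are 20 mm wide; open, the fingers measure 119 mm over their backs; the gripper's body (75 mm by 180 mm) begins 59 mm behind the grasp point.
Start: joints at [-1.353, 0.491, 1.559, -0, 1.092, -0.106], TCP at [198.88, -592.531, 214.661] pointing down, gripper open.
Joint ranges: [-3.1, 3.1], [-0.84, 2.19], [0.05, 2.79], [-1.13, 4.28], [0.06, 2.93], [-2.69, 2.69]. Speed limits (rad/s): [2.22, 2.22, 2.79, 3.14, 3.14, 3.14].

### API

Orientations are given as [roll, pitch, yaw] about the fixed x, y, z axes, in that order (R = Rz(yaw) Ry(pitch) Rx(roll)).
In Python, from cell import readout, read_camera, env, nets gives the robot as it stands.
- The arm moves only by the tool apply_moves, never from a script. Its argument "increments" is a list of rows, each a list of 3 entries, a list of its own where there are three numbers: the shift along the tool's x, y, z in cm, then the turn, a rotation vector about the tool's x, y, z in degrees, then the finger opening in cm, from 0 to 9.51. A call has exactly 5 rows; each row shifts and turns the pose as measured when the row begins, along the tool's axes as they then stand; what a row does not reach is not made up. A row lasts 1/8 s, in which the tool goes at most 62.5 mm and 10.7 degrees, less where a joint would pass 70% of its speed; a pose out of reach is approached as far as the arm can. A call with a gripper value outside its range is refused whole. The fingers move at their own pace and stop on an object; the grip force is fixed at half the most. Time passes only in rows, so rows that do not move let the fingers close, or fill a call up. It gives the time, the measured TCP pose, the force and the opening at its end, in the units of the state.
- readout.state(): the state, without advancing time (a new reading comes with each control period).
- read_camera(name): name is "side" or "top"; returns a dict with "img" (480x640x3 uint8, red, green, blue), "vfov" (degrees; the focal length in pixels is half the picture's height over the tangent of half this angle, whatever the lens; pixels are square), "cx", "cy" (the principal point, pixels), "distortion" ([k1, k2, p1, p2, k3] as OpenCV has them; the pictures are not rectified), "rvec" (rotation vector, rad) and "tvec" (3), from world to camera coordinates, as OpenCV has them. Camera axes: x right, y down, z forward; pixel columns grow to the right and rows downward; lengths in mm; the calibration is good to about 2 mm. A picture is of the moment at which its call begins. There is no depth.
- env.job_done(): hands the job in, once; it reports no verdict.
Trained networks look in a picture, given as the dict that the camera call returned (one of the last four; its "shot" number tells which), for a name from the list of things; names that differ only in an ending like _2 or _b are one class to them, and where a whole thing is asked for, a point or a joint stands for the part that bears it (a point fixed in the world has none). Each returns a list of dicts, best first, with "confidence" (0 to 1); they miss things now and then, are a little off and sometimes report something else, mostly with a low value. They report only what shows in the picture. A call takes as long as a camera call. They do not tell look-alikes from the thing itself.
- nets.look_for(picture, thing): "point" ([x, y, z] in mm, in the coordinates of the camera as it stood for that picture, good to about 4 mm: the middle of the surface that is visible of it).
- nets.mark_of(picture, thing): "point" ([x, y, z] in mm, in the coordinates of the camera as it stood for that picture, good to about 4 mm: a listed point, or the origin of a listed thing).
The state is a dict: "t": time; "joints": joint angles; "qvel": joint speeds; "tau": joint torques, N m; "eef_pos": TCP position; "tcp_rot": TCP orientation; "ft_force": force on the tool from outside, world axes, zero at the start; "moment": the same for the moment, N m; "opening": opening from 0.0 (shut) to 1.0 (fully open).
Only numpy, scipy, OpenCV 4.12 (cv2) and the standard library are available. Lean on these libraries where they do the work, as an engineer would, in place of code of your own. Each camera call takes 0.05 s, during which the arm holds its last target. There are 200 camera calls.

### The job

Set out the tea point: take the packed-away stack apart from the top down, one piece at a time, and stand each piece flat inside the tray of its own shape and size: the round pot in the round tray, the short, middle and long caddies in the short, middle and long trays. Keep the pieces upright, set them down gently without dropping them, and leave the two mugs standing where they are.

Things in the scene. Friction and masses are not known exactly. Their poses are not given: they have to be found in the camera images.
- round_pot_centre (a point): Round lidded pot, white stoneware with a flat bamboo lid: 50 mm in diameter, 50 mm high, 0.1 to 0.3 kg. It starts on top of the stack, standing on the short caddy. This point is its centre, 25 mm above its underside; z is up.
- short_caddy_centre (a point): The shortest box-shaped lidded caddy, white stoneware with a flat bamboo lid flush with the sides: 80 mm long (own x), 54 mm wide (own y), 45 mm high, 0.15 to 0.6 kg. This point is its centre, half-way up (22.5 mm above its underside); z is up. The two ends look alike. It starts second from the top of the stack, lying on the medium caddy.
- medium_caddy_centre (a point): The middle-sized box-shaped lidded caddy, white stoneware with a flat bamboo lid flush with the sides: 115 mm long (own x), 54 mm wide (own y), 50 mm high, 0.15 to 0.6 kg. This point is its centre, half-way up (25 mm above its underside); z is up. The two ends look alike. It starts third from the top, lying on the long caddy.
- long_caddy_centre (a point): The longest box-shaped lidded caddy, white stoneware with a flat bamboo lid flush with the sides: 150 mm long (own x), 54 mm wide (own y), 60 mm high, 0.15 to 0.6 kg. This point is its centre, half-way up (30 mm above its underside); z is up. The two ends look alike. It starts at the bottom of the stack, standing on the table. Each thing in the stack may lie a few mm and up to 0.12 rad askew on the one below.
- round_tray: Small round bamboo tray, fixed to the table, for the round pot: inside 72 mm in diameter (11 mm play all round), outside 82 mm; floor 4 mm thick, rim 5 mm wide, its top 10 mm above the table. Origin at the centre of its underside, on the table; z up.
- short_tray: The shortest rectangular bamboo tray, fixed to the table, hollow for the short caddy: inside 102 mm (own x) by 76 mm (own y), so 11 mm play all round; outside 112 by 86 mm. Floor 4 mm thick, rim 5 mm wide, its top 10 mm above the table. Origin at the centre of its underside, on the table; z up. Either way round will do.
- medium_tray: The middle-sized rectangular bamboo tray, fixed to the table, hollow for the medium caddy: inside 137 mm (own x) by 76 mm (own y), so 11 mm play all round; outside 147 by 86 mm. Floor 4 mm thick, rim 5 mm wide, its top 10 mm above the table. Origin at the centre of its underside, on the table; z up. Either way round will do.
- long_tray: The longest rectangular bamboo tray, fixed to the table, hollow for the long caddy: inside 172 mm (own x) by 76 mm (own y), so 11 mm play all round; outside 182 by 86 mm. Floor 4 mm thick, rim 5 mm wide, its top 10 mm above the table. Origin at the centre of its underside, on the table; z up. Either way round will do.
- mug: White china mug standing upright and loose among the trays, 78 mm in diameter, 92 mm high, with a handle at its own +y that reaches about 70 mm from its axis. A bystander: leave it. Origin at the centre of its underside; z up.
- turned_mug: White china mug standing upside down and loose among the trays, 80 mm in diameter, 92 mm high, with a handle at its own -y that reaches 69 mm from its axis. A bystander: leave it. Origin at the centre of its rim, on the table; z up (towards the mug's foot).
Things that resemble listed ones, but are neither listed nor needed, are in the scene too. Leave any blue or pink look-alike of the part that bears round_pot_centre alone.

How it is judged:
By the outcome, as a careful person would: the job done as asked, in the order asked, and still so for the second after the job is handed in, with the robot touching nothing.
It also fails if it takes over 120 s, if anything falls off the work surface, if the arm or the gripper's body presses on something with over 40 N, if the wrist force passes 120 N, or if a joint passes its speed limit or range.

## Working session

There is one attempt and no reset: what is moved stays moved. The work goes in short steps, Python scripts to look and compute and a tool call to move; the robot and the scene stay as the last step left them, time stands still between calls to the robot, and variables do not carry over. Pictures are saved under pics/ and viewed, about 12 in all and at most 16, crops included, and the job is handed in when it is done.

Besides the shell and the picture viewer there is one more tool, called by a JSON object that holds its "name" and its "arguments". apply_moves: Moves the arm, as the interface text tells. Its arguments: {"type":"object","properties":{"increments":{"type":"array"}},"required":["increments"]}

```bash
ls; mkdir -p pics; python3 - <<'E'
from cell import readout, read_camera, env, nets
import cv2
print(readout.state(), env.grip_point_offset)
for n in ["top","side"]:
    p=read_camera(n); cv2.imwrite(f"pics/{n}0.png",p["img"][:,:,::-1])
    print({k:v for k,v in p.items() if k!="img"})
E
```

```text
pics
{'t': 0.0, 'joints': array([-1.35261105e+00,  4.91562334e-01,  1.55948679e+00,  4.41336014e-05,
        1.09170341e+00, -1.05589518e-01]), 'qvel': array([ 0.00110114,  0.00057441,  0.00201551,  0.00060472,  0.00041608,
       -0.00012272]), 'tau': array([-3.56545250e-03, -6.12654305e+01, -2.58181429e+01,  6.91624009e-02,
        4.82308993e-02, -1.39878330e-04]), 'eef_pos': array([ 198.82296979, -592.25547223,  214.04716965]), 'tcp_rot': array([-1.57194563e+00,  1.61167236e-04, -2.81783832e+00]), 'ft_force': array([ 6.72602139e-01, -9.38453002e-02,  5.82591944e-04]), 'moment': array([-0.0287048 ,  0.00284668, -0.06604686]), 'opening': 1.0040279250695048} 18.8
{'vfov': 45.29208738892262, 'cx': 327.13518456129174, 'cy': 228.51493931036407, 'distortion': array([-0.02303599,  0.        ,  0.        ,  0.        ,  0.        ]), 'rvec': array([ 2.14239101, -2.1896818 ,  0.07596681]), 'tvec': array([ -24.749807  ,  467.13993111, 1500.40710362]), 'shot': 1}
{'vfov': 43.76917371012388, 'cx': 315.65925163955035, 'cy': 239.57780850203702, 'distortion': array([0.0680613, 0.       , 0.       , 0.       , 0.       ]), 'rvec': array([ 2.0210352 , -0.77792165,  0.44595759]), 'tvec': array([-388.6542764 ,  260.36790133, 1315.60420452]), 'shot': 2}
```

View pics/top0.png

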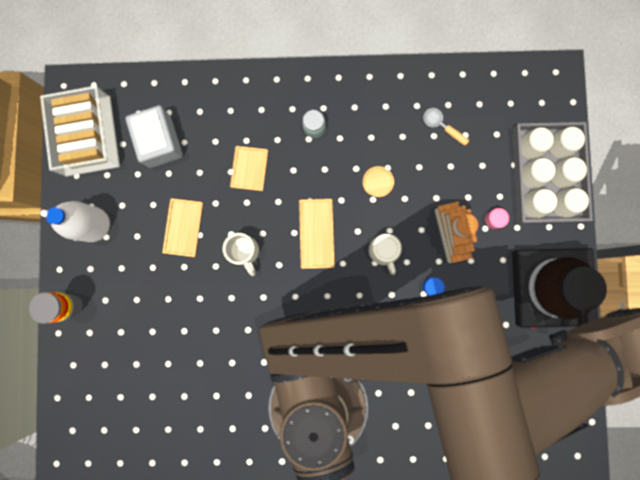

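View pics/side0.png

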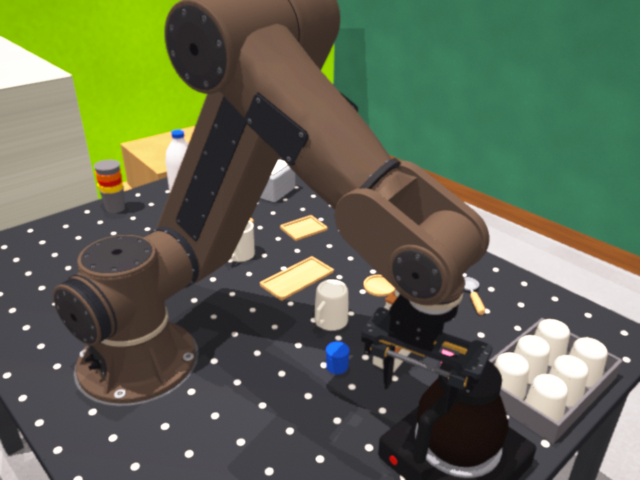

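```bash
cat > h.py <<'E'
from cell import readout, read_camera, env, nets
import cv2, numpy as np
from scipy.spatial.transform import Rotation as Ro
def K(p):
    f=240/np.tan(np.radians(p["vfov"]/2)); return np.array([[f,0,p["cx"]],[0,f,p["cy"]],[0,0,1]])
def c2w(p,x): return cv2.Rodrigues(p["rvec"])[0].T@(np.array(x)-p["tvec"])
def w2p(p,X): return cv2.projectPoints(np.array(X,float).reshape(-1,1,3),p["rvec"],p["tvec"],K(p),p["distortion"])[0].reshape(-1,2)
def p2w(p,uv,z):
    u=cv2.undistortPoints(np.array(uv,float).reshape(-1,1,2),K(p),p["distortion"]).reshape(-1,2)
    R=cv2.Rodrigues(p["rvec"])[0]; c=-R.T@p["tvec"]
    d=np.c_[u,np.ones(len(u))]@R
    return c+d*((z-c[2])/d[:,2])[:,None]
E
python3 - <<'E'
from h import *
for n in ["top","side"]:
    p=read_camera(n)
    for t in ["round_pot_centre","short_caddy_centre","medium_caddy_centre","long_caddy_centre","round_tray","short_tray","medium_tray","long_tray","mug","turned_mug"]:
        for r in nets.mark_of(p,t)[:3]:
            X=c2w(p,r["point"]); print(n,t,round(r["confidence"],2),X.round(0),w2p(p,X).round(0)[0])
E
```

```text
top round_pot_centre 0.83 [ 451. -364.  179.] [465. 226.]
top round_pot_centre 0.73 [ 485. -481.   28.] [497. 217.]
top round_pot_centre 0.57 [ 309. -309.   23.] [433. 286.]
top short_caddy_centre 0.85 [ 453. -367.  137.] [463. 227.]
top short_caddy_centre 0.49 [637. 174.   1.] [249. 168.]
top medium_caddy_centre 0.7 [ 448. -364.   88.] [458. 230.]
top long_caddy_centre 0.79 [ 446. -364.   34.] [453. 233.]
top long_caddy_centre 0.45 [453.  -9.   2.] [318. 234.]
top short_tray 0.69 [631. 173.   2.] [249. 170.]
top medium_tray 0.69 [481. 355.   0.] [183. 227.]
top long_tray 0.56 [451.  -6.   0.] [317. 235.]
top mug 0.17 [ 452. -366.  179.] [466. 225.]
top turned_mug 0.6 [ 405. -183.    1.] [383. 251.]
side round_pot_centre 0.74 [ 307. -304.   26.] [336. 357.]
side round_pot_centre 0.59 [ 451. -361.  180.] [406. 284.]
side round_pot_centre 0.39 [ 484. -477.   23.] [452. 362.]
side short_caddy_centre 0.64 [ 448. -360.  132.] [403. 303.]
side long_caddy_centre 0.8 [ 446. -366.   31.] [400. 340.]
side round_tray 0.82 [ 593. -174.    1.] [380. 286.]
side short_tray 0.56 [639. 175.  -2.] [304. 229.]
side medium_tray 0.15 [ 445. -365.   32.] [400. 340.]
side long_tray 0.59 [460.  -3.  -2.] [298. 278.]
side mug 0.73 [415. 191.  -0.] [240. 253.]
side mug 0.34 [461.  -5.  -3.] [299. 278.]
side turned_mug 0.9 [ 409. -183.    0.] [331. 318.]
```

The nets put the stack at about (450, -364), showing at top-view pixels (458, 228). There are three pot candidates: (465, 226) on the stack, pink at (497, 217) and blue at (433, 286). The stack one fits, at z of about 180. I'll confirm it in a crop and measure the tray outlines.

```bash
python3 - <<'E'
from h import *
p=read_camera("top"); im=p["img"]
c=im[190:280,410:520]; cv2.imwrite("pics/crop1.png",cv2.convertScaleAbs(cv2.resize(c,None,fx=6,fy=6,interpolation=cv2.INTER_CUBIC)[:,:,::-1],alpha=1.5))
hsv=cv2.cvtColor(im,cv2.COLOR_RGB2HSV); m=cv2.inRange(hsv,(8,60,130),(28,255,255))
cs,_=cv2.findContours(m,cv2.RETR_EXTERNAL,cv2.CHAIN_APPROX_NONE)
for k in cs:
    if cv2.contourArea(k)<500: continue
    X=p2w(p,k.reshape(-1,2),10)[:,:2].astype(np.float32)
    r=cv2.minAreaRect(X); print(cv2.boundingRect(k),np.round(r[0],1),np.round(r[1],1),round(r[2],1))
E
```

```text
(457, 381, 48, 99) [ -67.5 -433.3] [252.5  86.8] 13.6
(285, 377, 31, 28) [47.5 45.3] [57.  70.9] 15.5
(433, 299, 57, 82) [ 167.3 -379.6] [201.4 108.6] 11.8
(597, 255, 43, 62) [ 300.2 -800.9] [157.4 112.3] 0.2
(437, 202, 42, 60) [ 454.8 -390.5] [154.6  97.2] 12.1
(298, 198, 37, 71) [456.2  -5.5] [187.7  92.6] 0.6
(162, 198, 41, 60) [480.4 354.2] [ 92.4 152.6] 81.8
(362, 166, 33, 32) [ 591.6 -172.9] [83.6 85.9] 43.8
(230, 145, 39, 47) [636.4 173.5] [ 93.1 118.3] 82.0
(0, 72, 42, 147) [720.3 804.3] [416.7 114.2] 2.0
```

View pics/crop1.png

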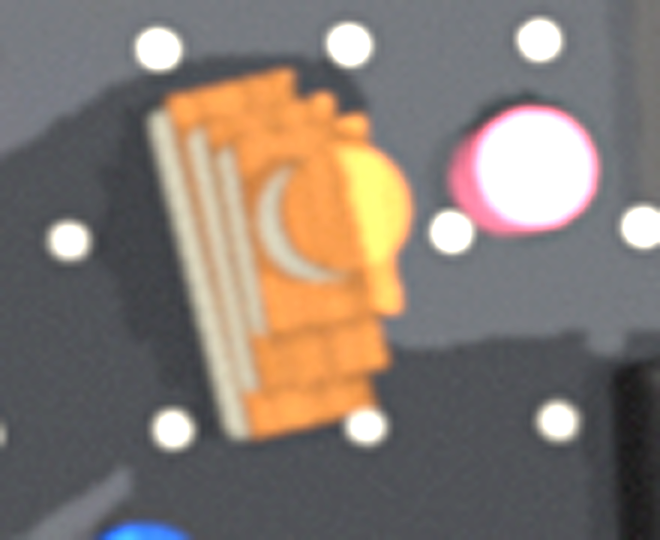

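The crop shows the white pot with the bamboo lid on the stack at crop (345, 215). The pink one stands on the table to its right and the blue one below, so the stack one is the target. Next I'll fit the lids from the crop corners and plan the pot approach.

```bash
cat >> h.py <<'E'
def plan(x,y,z,yaw,dz=True):
    """tool-frame rows from present pose to TCP x,y,z (mm), yaw (deg); linear in world"""
    s=readout.state(); e=s["eef_pos"]; y0=np.degrees(s["tcp_rot"][2])
    d=np.array([x,y,z])-e; dy=(yaw-y0+180)%360-180
    n=int(np.ceil(max(np.linalg.norm(d)/60,abs(dy)/10,1)))
    print("now",e.round(1),round(y0,1),"F",s["ft_force"].round(1),"op",round(s["opening"]*95.1,1),"d",d.round(1),"dyaw",round(dy,1),"t",s["t"].round(2))
    for i in range(n):
        a=np.radians(y0+dy*i/n); w=d/n
        sx=np.cos(a)*w[0]+np.sin(a)*w[1]; sz=-np.sin(a)*w[0]+np.cos(a)*w[1]
        print([round(float(v)/10,2) for v in (sx,-w[2],sz)],[0,round(float(-dy/n),1),0])
    print("tilt",np.degrees(s["tcp_rot"][:2]).round(2),"q",np.round(s["joints"],2))
E
python3 - <<'E'
from h import *
p=read_camera("top")
def q(l): return np.array(l,float)/6-.42+[410,190]
for n,z,L in [("long",60,[(163,98),(295,68),(378,408),(245,440)]),("med",110,[(195,118),(335,92),(390,365),(250,395)]),("short",155,[(232,140),(365,112),(403,308),(264,335)]),("pot",205,[(350,215)])]:
    X=p2w(p,q(L),z)[:,:2]; print(n,X.mean(0).round(1))
    if len(X)>1:
        a=X[0]-X[3];b=X[1]-X[2]; print([np.degrees(np.arctan2(v[1],v[0])).round(1) for v in(a,b)],np.linalg.norm([a,b,X[0]-X[1],X[2]-X[3]],axis=1).round())
plan(451,-363,240,-167)
E
```

```text
long [ 447.3 -362.5]
[np.float64(11.2), np.float64(11.3)] [150. 150.  58.  58.]
med [ 447.6 -361.7]
[np.float64(8.9), np.float64(8.9)] [117. 115.  59.  59.]
short [ 451.1 -362. ]
[np.float64(7.0), np.float64(8.4)] [79. 80. 55. 57.]
pot [ 449.7 -364.4]Traceback (most recent call last):
  File "<stdin>", line 8, in <module>
  File "h.py", line 18, in plan
    print("now",e.round(1),round(y0,1),"F",s["ft_force"].round(1),"op",round(s["opening"]*95.1,1),"d",d.round(1),"dyaw",round(dy,1),"t",s["t"].round(2))
                                                                                                                                        ^^^^^^^^^^^^
AttributeError: 'float' object has no attribute 'round'
```

```bash
sed -i 's/s\["t"\].round(2)/round(s["t"],2)/' h.py; python3 -c "
from h import *
plan(450,-364,240,-172)"
```

```text
now [ 198.9 -592.5  214.7] -161.5 F [-0.3 -0.2 -0.5] op 95.1 d [251.1 228.5  25.3] dyaw -10.5 t 1.3
[-5.18, -0.42, -2.28] [0, 1.8, 0]
[-5.11, -0.42, -2.44] [0, 1.8, 0]
[-5.03, -0.42, -2.59] [0, 1.8, 0]
[-4.95, -0.42, -2.75] [0, 1.8, 0]
[-4.86, -0.42, -2.9] [0, 1.8, 0]
[-4.77, -0.42, -3.04] [0, 1.8, 0]
tilt [-89.99   0.  ] q [-1.35  0.49  1.56  0.    1.09 -0.11]
```

{"name": "apply_moves", "arguments": {"increments": [[[-5.2,-1.0,-2.3],[0,1.8,0],9.5],[[-5.1,-1.0,-2.4],[0,1.8,0],9.5],[[-5.0,-0.4,-2.6],[0,1.8,0],9.5],[[-5.0,-0.2,-2.7],[0,1.8,0],9.5],[[-4.9,0,-2.9],[0,1.8,0],9.5]]}}

```text
t: 1.92
eef_pos: [413.1, -400.7, 241.2]
tcp_rot: [-1.57, 0.001, -2.986]
ft_force: [1.0, -0.6, 0.1]
opening: 1.001
```

```bash
python3 -c "
from h import *
plan(450,-364,240,-172)"
```

```text
now [ 413.1 -400.7  241.2] -171.1 F [ 1.  -0.6  0.1] op 95.2 d [36.9 36.7 -1.2] dyaw -0.9 t 1.93
[-4.21, 0.12, -3.06] [0, 0.9, 0]
tilt [-8.994e+01  4.000e-02] q [-0.88  0.39  1.65  0.    1.1   0.53]
```

{"name": "apply_moves", "arguments": {"increments": [[[-4.2,0,-3.1],[0,0.9,0],9.5],[[0,0,0],[0,0,0],9.5],[[0,3.0,0],[0,0,0],9.5],[[0,2.5,0],[0,0,0],9.5],[[0,0.8,0],[0,0,0],9.5]]}}

```text
t: 2.55
eef_pos: [452.8, -361.3, 178.0]
tcp_rot: [-1.567, 0.002, -2.998]
ft_force: [0.4, 0.1, -0.2]
opening: 1.0
```

```bash
python3 - <<'E'
from h import *
plan(450,-364,172,-172)
p=read_camera("side"); cv2.imwrite("pics/s1.png",cv2.resize(p["img"][210:390,300:520],None,fx=3.5,fy=3.3,interpolation=2)[:,:,::-1])
p=read_camera("top")
E
```

```text
now [ 452.8 -361.3  178. ] -171.8 F [ 0.4  0.1 -0.2] op 95.1 d [-2.8 -2.7 -6. ] dyaw -0.2 t 2.55
[0.32, 0.6, 0.23] [0, 0.2, 0]
tilt [-89.78   0.14] q [-0.79  0.46  1.72 -0.    0.95  0.64]
```

View pics/s1.png

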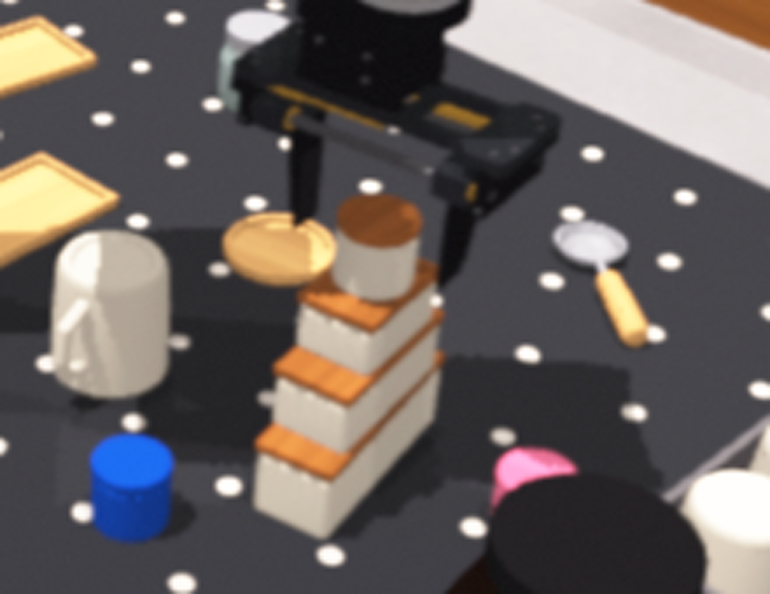

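The side view shows the stack at crop (350, 380), with the pot at (375, 245) between the open fingers. Closing on it now.

{"name": "apply_moves", "arguments": {"increments": [[[0.3,0.6,0.25],[-0.2,0,0],9.5],[[0,0,0],[0,0,0],7.0],[[0,0,0],[0,0,0],4.5],[[0,0,0],[0,0,0],4.5],[[0,0,0],[0,0,0],4.5]]}}

```text
t: 3.28
eef_pos: [450.5, -365.8, 174.8]
tcp_rot: [-1.567, 0.005, -2.999]
ft_force: [-0.3, -0.5, -0.4]
opening: 0.633
```

```bash
python3 -c "
from h import *
plan(592,-173,240,-172)"
```

```text
now [ 450.5 -365.8  174.8] -171.8 F [-0.3 -0.5 -0.4] op 60.2 d [141.5 192.8  65.2] dyaw -0.2 t 3.27
[-3.35, -1.3, -3.41] [0, 0.0, 0]
[-3.35, -1.3, -3.42] [0, 0.0, 0]
[-3.35, -1.3, -3.42] [0, 0.0, 0]
[-3.34, -1.3, -3.42] [0, 0.0, 0]
[-3.34, -1.3, -3.42] [0, 0.0, 0]
tilt [-89.8    0.28] q [-0.8   0.47  1.72  0.    0.95  0.63]
```

{"name": "apply_moves", "arguments": {"increments": [[[0,0,0],[0,0,0],3.0],[[0,0,0],[0,0,0],3.0],[[0,0,0],[0,0,0],3.0],[[0,0,0],[0,0,0],3.0],[[0,-0.3,0],[0,0,0],3.0]]}}

```text
t: 3.9
eef_pos: [450.4, -365.4, 177.6]
tcp_rot: [-1.568, 0.004, -2.999]
ft_force: [0.1, -0.4, -1.0]
opening: 0.517
```

{"name": "apply_moves", "arguments": {"increments": [[[0,-2.0,0],[0,0,0],3.0],[[-1.5,-3.0,-1.5],[0,0,0],3.0],[[-3.8,-1.3,-3.9],[0,0,0],3.0],[[-4.0,0,-4.1],[0,0,0],3.0],[[-4.0,0,-4.1],[0,0,0],3.0]]}}

```text
t: 4.53
eef_pos: [563.9, -211.1, 243.3]
tcp_rot: [-1.568, 0.005, -3.005]
ft_force: [1.1, -0.8, -2.0]
opening: 0.519
```

```bash
python3 -c "
from h import *
plan(592,-173,80,-172)"
```

```text
now [ 563.9 -211.1  243.3] -172.2 F [ 1.1 -0.8 -2. ] op 49.4 d [  28.1   38.1 -163.3] dyaw 0.2 t 4.53
[-1.1, 5.44, -1.13] [0, -0.1, 0]
[-1.1, 5.44, -1.13] [0, -0.1, 0]
[-1.1, 5.44, -1.13] [0, -0.1, 0]
tilt [-89.86   0.27] q [-0.47  0.43  1.58  0.    1.12  0.97]
```

{"name": "apply_moves", "arguments": {"increments": [[[-2.0,3.0,-2.1],[0,0,0],3.0],[[-1.2,5.0,-1.2],[0,0,0],3.0],[[0,5.0,0],[0,0,0],3.0],[[0,2.5,0],[0,0,0],3.0],[[0,0.5,0],[0,0,0],3.0]]}}

```text
t: 5.15
eef_pos: [595.9, -169.0, 80.2]
tcp_rot: [-1.567, 0.008, -2.999]
ft_force: [0.1, -0.3, -1.8]
opening: 0.522
```

```bash
python3 - <<'E'
from h import *
plan(592,-173,24,-172)
p=read_camera("side"); u,v=w2p(p,[592,-173,30])[0].astype(int)
cv2.imwrite("pics/s2.png",cv2.resize(p["img"][v-60:v+60,u-80:u+80],None,fx=4.5,fy=4.5,interpolation=2)[:,:,::-1])
p=read_camera("top")
for r in nets.mark_of(p,"round_tray")[:2]: print(c2w(p,r["point"]),r["confidence"])
for r in nets.mark_of(p,"round_pot_centre")[:3]: print(c2w(p,r["point"]),r["confidence"])
E
```

```text
now [ 595.9 -169.    80.2] -171.9 F [ 0.1 -0.3 -1.8] op 49.7 d [ -3.9  -4.  -56.2] dyaw -0.1 t 5.15
[0.44, 5.62, 0.34] [0, 0.1, 0]
tilt [-89.77   0.44] q [-0.38  0.64  1.7   0.    0.79  1.05]
[ 310.50065713 -304.76727159   24.11595056] 0.9
[ 483.69724044 -478.70867012   26.33932805] 0.82
```

View pics/s2.png

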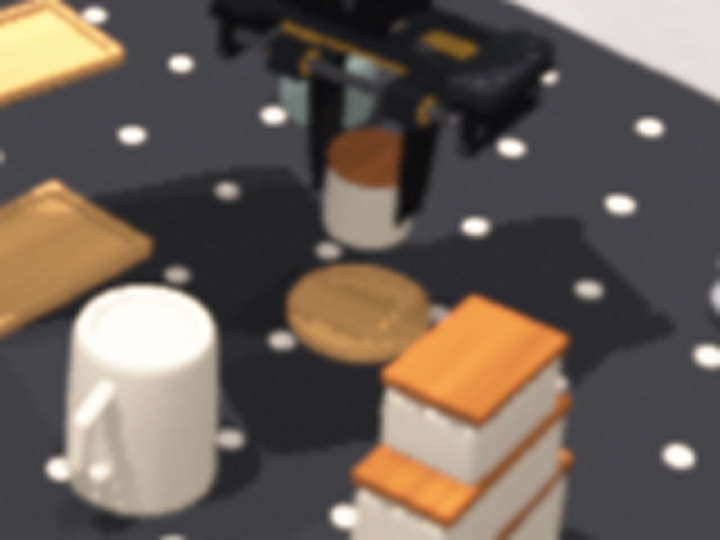

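The pot hangs at crop (370, 200), upright, just behind and above the round tray at (358, 310). Lowering it now.

{"name": "apply_moves", "arguments": {"increments": [[[0.4,2.5,0.35],[-0.2,0,-0.4],3.0],[[0,1.8,0],[0,0,0],3.0],[[0,0.7,0],[0,0,0],3.0],[[0,0.2,0],[0,0,0],3.0],[[0,0,0],[0,0,0],3.0]]}}

```text
t: 5.98
eef_pos: [596.6, -175.0, 34.4]
tcp_rot: [-1.564, 0.012, -3.0]
ft_force: [-0.5, 0.2, -1.6]
opening: 0.521
```

```bash
python3 -c "
from h import *
plan(592,-173,24,-172)"
```

```text
now [ 596.6 -175.    34.4] -171.9 F [-0.5  0.2 -1.6] op 49.5 d [ -4.6   2.  -10.4] dyaw -0.1 t 5.97
[0.43, 1.04, -0.27] [0, 0.1, 0]
tilt [-89.59   0.68] q [-0.39  0.7   1.73 -0.    0.7   1.04]
```

{"name": "apply_moves", "arguments": {"increments": [[[0.4,0.3,-0.2],[-0.5,0,-0.9],3.0],[[0,0.3,0],[0,0,0],3.0],[[0,0.3,0],[0,0,0],3.0],[[0,0.1,0],[0,0,0],3.0],[[0,0,0],[0,0,0],3.0]]}}

```text
t: 6.6
eef_pos: [592.5, -173.6, 24.6]
tcp_rot: [-1.572, -0.004, -3.0]
ft_force: [0.2, -0.1, -1.4]
opening: 0.528
```

```bash
python3 -c "
from h import *
plan(592,-173,24,-172)"
```

```text
now [ 592.5 -173.6   24.6] -171.9 F [ 0.2 -0.1 -1.4] op 50.2 d [-0.5  0.6 -0.6] dyaw -0.1 t 6.6
[0.05, 0.06, -0.06] [0, 0.1, 0]
tilt [-90.09  -0.21] q [-0.39  0.72  1.73 -0.    0.7   1.04]
```

{"name": "apply_moves", "arguments": {"increments": [[[0,0.05,0],[0,0,0],3.0],[[0,0.05,0],[0,0,0],3.0],[[0,0.05,0],[0,0,0],3.0],[[0,0.05,0],[0,0,0],3.0],[[0,0,0],[0,0,0],3.0]]}}

```text
t: 7.22
eef_pos: [592.6, -173.6, 24.0]
tcp_rot: [-1.572, -0.003, -3.0]
ft_force: [-0.5, 0.3, -3.3]
opening: 0.52
```

{"name": "apply_moves", "arguments": {"increments": [[[0,0.1,0],[0,0,0],3.0],[[0,0.1,0],[0,0,0],3.0],[[0,0,0],[0,0,0],3.0],[[0,0,0],[0,0,0],3.0],[[0,0,0],[0,0,0],3.0]]}}

```text
t: 7.85
eef_pos: [592.8, -173.6, 23.9]
tcp_rot: [-1.571, -0.002, -3.0]
ft_force: [-1.5, 0.9, 1.8]
opening: 0.521
```

Contact is felt, so I'll release and go back up.

{"name": "apply_moves", "arguments": {"increments": [[[0,0,0],[0,0,0],5.6],[[0,0,0],[0,0,0],7.0],[[0,0,0],[0,0,0],9.5],[[0,0,0],[0,0,0],9.5],[[0,0,0],[0,0,0],9.5]]}}

```text
t: 8.48
eef_pos: [593.1, -173.7, 23.6]
tcp_rot: [-1.571, -0.001, -3.0]
ft_force: [0.1, 0.0, 0.2]
opening: 0.95
```

{"name": "apply_moves", "arguments": {"increments": [[[0,-1.5,0],[0,0,0],9.5],[[0,-4.0,0],[0,0,0],9.5],[[0,-6.0,0],[0,0,0],9.5],[[2.5,-5.0,2.5],[0,0,0],9.5],[[4.2,-1.0,4.2],[0,0,0],9.5]]}}

```text
t: 9.1
eef_pos: [536.8, -248.8, 207.3]
tcp_rot: [-1.57, -0.001, -2.995]
ft_force: [0.7, -0.3, -0.0]
opening: 0.997
```

```bash
python3 - <<'E'
from h import *
p=read_camera("side"); u,v=w2p(p,[592,-173,30])[0].astype(int)
for r in nets.mark_of(p,"round_pot_centre")[:3]: print(c2w(p,r["point"]),r["confidence"])
for r in nets.mark_of(p,"short_caddy_centre")[:3]: print(c2w(p,r["point"]),r["confidence"])
cv2.imwrite("pics/s3.png",cv2.resize(p["img"][v-60:v+60,u-60:u+100],None,fx=4,fy=4,interpolation=2)[:,:,::-1])
plan(451,-363,190,-172)
E
```

```text
[ 307.04135734 -304.04387332   24.69921721] 0.86
[ 595.36721611 -172.54661589   28.55803152] 0.76
[ 483.09463545 -478.89785135   23.88703991] 0.76
[ 450.29072483 -360.48351205  126.93808405] 0.75
now [ 535.  -250.2  204.9] -171.9 F [-0.   1.  -0.2] op 95.3 d [ -84.  -112.8  -14.9] dyaw -0.1 t 9.25
[3.3, 0.5, 3.33] [0, 0.0, 0]
[3.3, 0.5, 3.33] [0, 0.0, 0]
[3.3, 0.5, 3.33] [0, 0.0, 0]
tilt [-90.07  -0.23] q [-0.55  0.45  1.65 -0.    1.04  0.88]
```

View pics/s3.png

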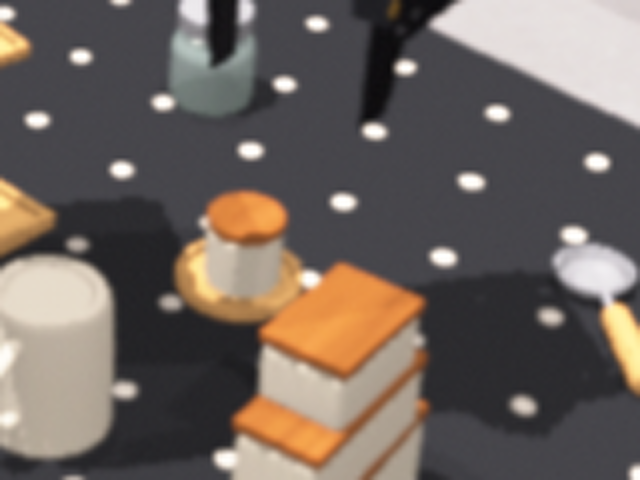

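The pot stands in the round tray at crop (245, 250), and the net agrees: (595, -172.5). Next is the short caddy, at about (451, -362) with yaw 8°.

{"name": "apply_moves", "arguments": {"increments": [[[4.0,0.3,4.0],[0,0,0],9.5],[[4.0,0.3,4.0],[0,0,0],9.5],[[2.0,0.5,2.0],[0,0,0],9.5],[[0,0,0],[0,0,0],9.5],[[0,0,0],[0,0,0],9.5]]}}

```text
t: 9.88
eef_pos: [450.6, -362.6, 195.1]
tcp_rot: [-1.573, -0.003, -2.997]
ft_force: [-0.3, 0.6, -0.1]
opening: 1.0
```

```bash
python3 -c "
from h import *
plan(451,-362,124,-172)"
```

```text
now [ 450.6 -362.6  195.1] -171.7 F [-0.3  0.6 -0.1] op 95.1 d [  0.4   0.6 -71.1] dyaw -0.3 t 9.88
[-0.03, 3.55, -0.03] [0, 0.1, 0]
[-0.03, 3.55, -0.03] [0, 0.1, 0]
tilt [-90.11  -0.17] q [-0.79  0.45  1.7  -0.    1.    0.64]
```

{"name": "apply_moves", "arguments": {"increments": [[[0,3.0,0],[0,0,0],9.5],[[0,3.0,0],[0,0,0],8.0],[[0,1.0,0],[0,0,0],7.5],[[0,0.1,0],[0,0,0],7.0],[[0,0,0],[0,0,0],7.0]]}}

```text
t: 10.5
eef_pos: [455.1, -358.7, 124.9]
tcp_rot: [-1.57, -0.0, -2.991]
ft_force: [0.2, 1.1, 0.3]
opening: 0.74
```

```bash
python3 -c "
from h import *
plan(451,-362,124,-172)"
```

```text
now [ 455.1 -358.7  124.9] -171.4 F [0.2 1.1 0.3] op 70.4 d [-4.1 -3.3 -0.9] dyaw -0.6 t 10.5
[0.45, 0.09, 0.26] [0, 0.6, 0]
tilt [-8.997e+01 -2.000e-02] q [-0.78  0.53  1.77 -0.    0.84  0.64]
```

{"name": "apply_moves", "arguments": {"increments": [[[0.45,0.1,0.25],[0,0.4,0],7.0],[[0,0,0],[0,0,0],6.0],[[0,0,0],[0,0,0],4.0],[[0,0,0],[0,0,0],4.0],[[0,0,0],[0,0,0],4.0]]}}

```text
t: 11.12
eef_pos: [451.1, -362.6, 125.7]
tcp_rot: [-1.568, 0.001, -2.999]
ft_force: [0.1, -0.4, -1.2]
opening: 0.567
```

{"name": "apply_moves", "arguments": {"increments": [[[0,0,0],[0,0,0],4.0],[[0,0,0],[0,0,0],4.0],[[0,-0.3,0],[0,0,0],4.0],[[0,-0.5,0],[0,0,0],4.0],[[0,0,0],[0,0,0],4.0]]}}

```text
t: 11.75
eef_pos: [450.9, -362.4, 133.9]
tcp_rot: [-1.569, 0.001, -2.999]
ft_force: [-0.7, 0.6, -2.9]
opening: 0.563
```

```bash
python3 -c "
from h import *
plan(636.4,173.5,190,172)"
```

```text
now [ 450.9 -362.4  133.9] -171.8 F [-0.7  0.6 -2.9] op 53.5 d [185.5 535.9  56.1] dyaw -16.2 t 11.75
[-2.6, -0.56, -5.04] [0, 1.6, 0]
[-2.46, -0.56, -5.11] [0, 1.6, 0]
[-2.31, -0.56, -5.18] [0, 1.6, 0]
[-2.16, -0.56, -5.24] [0, 1.6, 0]
[-2.01, -0.56, -5.3] [0, 1.6, 0]
[-1.86, -0.56, -5.36] [0, 1.6, 0]
[-1.71, -0.56, -5.41] [0, 1.6, 0]
[-1.56, -0.56, -5.45] [0, 1.6, 0]
[-1.4, -0.56, -5.49] [0, 1.6, 0]
[-1.25, -0.56, -5.53] [0, 1.6, 0]
tilt [-8.988e+01  4.000e-02] q [-0.79  0.52  1.76 -0.    0.86  0.64]
```

{"name": "apply_moves", "arguments": {"increments": [[[0,-2.0,0],[0,0,0],4.0],[[-1.5,-2.0,-3.0],[0,1.6,0],4.0],[[-2.4,-1.0,-5.2],[0,1.6,0],4.0],[[-2.3,0,-5.3],[0,1.6,0],4.0],[[-2.1,0,-5.3],[0,1.6,0],4.0]]}}

```text
t: 12.38
eef_pos: [516.7, -165.5, 184.9]
tcp_rot: [-1.569, 0.002, -3.12]
ft_force: [-0.0, 0.0, -2.7]
opening: 0.57
```

{"name": "apply_moves", "arguments": {"increments": [[[-2.0,0,-5.4],[0,1.6,0],4.0],[[-1.8,0,-5.4],[0,1.6,0],4.0],[[-1.7,0,-5.4],[0,1.6,0],4.0],[[-1.5,0,-5.5],[0,1.6,0],4.0],[[-1.3,0,-4.0],[0,1.6,0],4.0]]}}

```text
t: 13.0
eef_pos: [610.1, 98.5, 185.1]
tcp_rot: [-1.569, 0.003, 3.019]
ft_force: [0.8, -1.0, -2.2]
opening: 0.563
```

```bash
python3 - <<'E'
from h import *
plan(636.4,173.5,80,172)
p=read_camera("side")
for r in nets.mark_of(p,"short_caddy_centre")[:3]: print(c2w(p,r["point"]),r["confidence"])
E
```

```text
now [610.1  98.5 185.1] 173.0 F [ 0.8 -1.  -2.2] op 53.5 d [  26.3   75.  -105.1] dyaw -1.0 t 13.0
[-0.57, 3.5, -2.59] [0, 0.3, 0]
[-0.55, 3.5, -2.59] [0, 0.3, 0]
[-0.54, 3.5, -2.59] [0, 0.3, 0]
tilt [-89.89   0.19] q [ 0.05  0.51  1.61 -0.    1.02  1.75]
[609.88508555 102.96148745 190.28461084] 0.76
```

{"name": "apply_moves", "arguments": {"increments": [[[-1.0,1.5,-4.5],[0,0.6,0],4.0],[[-0.4,3.0,-2.6],[0,0.3,0],4.0],[[0,4.0,0],[0,0,0],4.0],[[0,2.5,0],[0,0,0],4.0],[[0,0,0],[0,0,0],4.0]]}}

```text
t: 13.72
eef_pos: [634.1, 169.6, 71.6]
tcp_rot: [-1.569, 0.004, 3.007]
ft_force: [1.3, -0.5, -2.3]
opening: 0.569
```

```bash
python3 - <<'E'
from h import *
plan(636.4,173.5,20,172)
p=read_camera("side"); u,v=w2p(p,[636,173,30])[0].astype(int)
cv2.imwrite("pics/s4.png",cv2.resize(p["img"][v-60:v+60,u-80:u+80],None,fx=4,fy=4,interpolation=2)[:,:,::-1])
for r in nets.mark_of(p,"short_tray")[:3]: print(c2w(p,r["point"]),r["confidence"])
for r in nets.mark_of(p,"short_caddy_centre")[:3]: print(c2w(p,r["point"]),r["confidence"])
E
```

```text
now [634.1 169.6  71.6] 172.3 F [ 1.3 -0.5 -2.3] op 54.1 d [  2.3   3.9 -51.6] dyaw -0.3 t 13.72
[-0.18, 5.16, -0.42] [0, 0.3, 0]
tilt [-89.9    0.22] q [ 0.16  0.69  1.61 -0.    0.84  1.87]
[632.76002357 172.29578684  74.31210488] 0.97
```

View pics/s4.png

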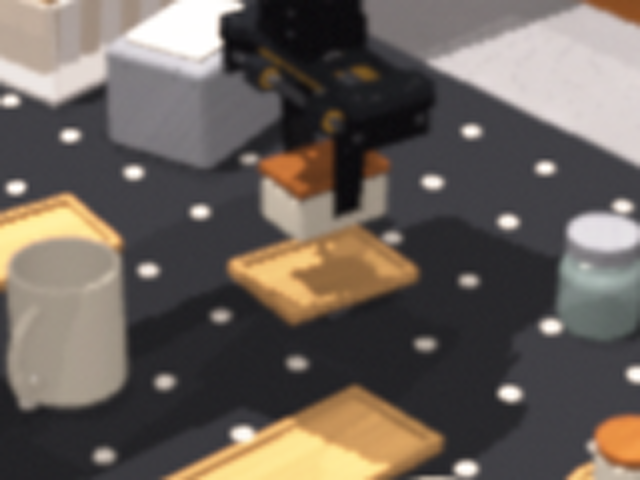

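The short caddy hangs level at crop (325, 190), above its tray at (325, 270). Lowering it.

{"name": "apply_moves", "arguments": {"increments": [[[-0.1,2.5,-0.3],[0,0.2,-0.2],4.0],[[0,1.5,0],[0,0,0],4.0],[[0,0.4,0],[0,0,0],4.0],[[0,0.1,0],[0,0,0],4.0],[[0,0,0],[0,0,0],4.0]]}}

```text
t: 14.5
eef_pos: [638.3, 172.6, 28.3]
tcp_rot: [-1.571, 0.008, 3.002]
ft_force: [-0.3, 0.6, -2.6]
opening: 0.566
```

```bash
python3 -c "
from h import *
plan(636.4,173.5,20,172)"
```

```text
now [638.3 172.6  28.3] 172.0 F [-0.3  0.6 -2.6] op 53.8 d [-1.9  0.9 -8.3] dyaw -0.0 t 14.5
[0.2, 0.83, -0.07] [0, 0.0, 0]
tilt [-90.03   0.43] q [ 0.16  0.75  1.62 -0.    0.76  1.88]
```

{"name": "apply_moves", "arguments": {"increments": [[[0.15,0.3,0],[0,0,-0.5],4.0],[[0,0.25,0],[0,0,0],4.0],[[0,0.2,0],[0,0,0],4.0],[[0,0.1,0],[0,0,0],4.0],[[0,0.1,0],[0,0,0],4.0]]}}

```text
t: 15.12
eef_pos: [637.2, 172.9, 19.7]
tcp_rot: [-1.572, -0.0, 3.003]
ft_force: [-4.0, -2.1, 9.7]
opening: 0.567
```

{"name": "apply_moves", "arguments": {"increments": [[[0,0.05,0],[0,0,0],4.0],[[0,0.05,0],[0,0,0],4.0],[[0,0,0],[0,0,0],4.0],[[0,0,0],[0,0,0],4.0],[[0,0,0],[0,0,0],4.0]]}}

```text
t: 15.75
eef_pos: [637.2, 172.9, 19.7]
tcp_rot: [-1.572, 0.0, 3.003]
ft_force: [-1.1, -1.0, 2.3]
opening: 0.567
```

{"name": "apply_moves", "arguments": {"increments": [[[0,0,0],[0,0,0],6.0],[[0,0,0],[0,0,0],7.0],[[0,0,0],[0,0,0],9.5],[[0,0,0],[0,0,0],9.5],[[0,0,0],[0,0,0],9.5]]}}

```text
t: 16.38
eef_pos: [637.9, 173.0, 19.5]
tcp_rot: [-1.572, 0.002, 3.002]
ft_force: [0.4, -1.1, -0.3]
opening: 0.976
```

{"name": "apply_moves", "arguments": {"increments": [[[0,-1.5,0],[0,0,0],9.5],[[0,-3.5,0],[0,0,0],9.5],[[0,-5.0,0],[0,0,0],9.5],[[1.0,-4.0,3.0],[0,-1.6,0],9.5],[[1.5,0,5.5],[0,-1.6,0],9.5]]}}

```text
t: 17.0
eef_pos: [603.0, 92.3, 167.4]
tcp_rot: [-1.572, 0.005, 3.064]
ft_force: [1.0, -1.4, -0.4]
opening: 0.999
```

```bash
python3 - <<'E'
from h import *
p=read_camera("side")
for n in ["short_caddy_centre","medium_caddy_centre","long_caddy_centre"]:
  for r in nets.mark_of(p,n)[:2]: print(n,c2w(p,r["point"]),r["confidence"])
cv2.imwrite("pics/s5.png",cv2.resize(p["img"][180:400,240:480],None,fx=2.7,fy=2.7,interpolation=2)[:,:,::-1])
plan(447.6,-361.7,140,-171)
E
```

```text
short_caddy_centre [635.30331206 175.40170834  19.44913982] 0.59
short_caddy_centre [ 592.05474613 -174.12899586    2.09119158] 0.54
medium_caddy_centre [ 444.92941788 -363.19917037   87.91704373] 0.98
medium_caddy_centre [458.43488463  -4.5224939    0.49522654] 0.37
long_caddy_centre [ 445.86774506 -365.16263957   29.73513648] 0.97
now [602.1  91.4 164.6] 175.3 F [ 0.3 -0.8 -0.1] op 95.2 d [-154.5 -453.1  -24.6] dyaw 13.7 t 17.2
[1.46, 0.31, 5.8] [0, -1.7, 0]
[1.63, 0.31, 5.76] [0, -1.7, 0]
[1.8, 0.31, 5.71] [0, -1.7, 0]
[1.97, 0.31, 5.65] [0, -1.7, 0]
[2.14, 0.31, 5.59] [0, -1.7, 0]
[2.31, 0.31, 5.52] [0, -1.7, 0]
[2.47, 0.31, 5.45] [0, -1.7, 0]
[2.63, 0.31, 5.37] [0, -1.7, 0]
tilt [-9.005e+01 -2.000e-02] q [0.04 0.52 1.66 0.   0.97 1.69]
```

View pics/s5.png

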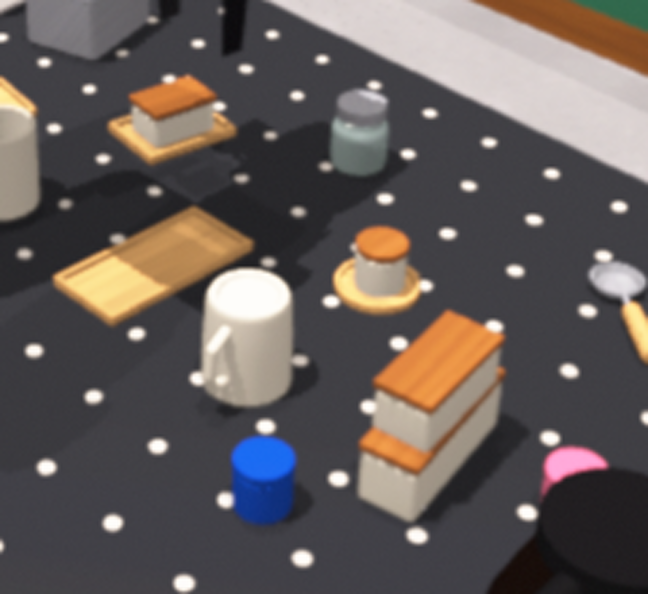

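The short caddy stands in its tray at crop (172, 115) and the pot is fine. Next is the medium caddy, at about (447, -362).

{"name": "apply_moves", "arguments": {"increments": [[[1.5,0,5.8],[0,-1.7,0],9.5],[[1.6,0,5.8],[0,-1.7,0],9.5],[[1.8,0,5.7],[0,-1.7,0],9.5],[[2.0,0,5.6],[0,-1.7,0],9.5],[[2.1,0,5.6],[0,-1.7,0],9.5]]}}

```text
t: 17.82
eef_pos: [508.6, -192.7, 165.0]
tcp_rot: [-1.572, 0.003, -3.061]
ft_force: [1.0, -0.5, -0.1]
opening: 0.999
```

{"name": "apply_moves", "arguments": {"increments": [[[2.3,0,5.5],[0,-1.7,0],9.5],[[2.4,0,5.4],[0,-1.7,0],9.5],[[1.5,0,3.5],[0,-1.7,0],9.5],[[0,0,0],[0,0,0],9.5],[[0,0,0],[0,0,0],9.5]]}}

```text
t: 18.45
eef_pos: [463.5, -347.9, 164.9]
tcp_rot: [-1.571, 0.004, -2.97]
ft_force: [0.0, 0.7, -0.3]
opening: 1.002
```

```bash
python3 -c "
from h import *
plan(447,-362,78,-171)"
```

```text
now [ 463.5 -347.9  164.9] -170.2 F [ 0.   0.7 -0.3] op 95.2 d [-16.5 -14.1 -86.9] dyaw -0.8 t 18.45
[0.93, 4.35, 0.55] [0, 0.4, 0]
[0.93, 4.35, 0.56] [0, 0.4, 0]
tilt [-90.02   0.25] q [-0.76  0.48  1.73  0.    0.93  0.64]
```

{"name": "apply_moves", "arguments": {"increments": [[[1.9,1.0,1.1],[0,0.5,-0.2],9.5],[[0,3.0,0],[0,0,0],9.0],[[0.2,3.0,0.1],[0,0,0],8.0],[[0.2,1.4,0.1],[0,0,0],7.5],[[0,0,0],[0,0,0],7.0]]}}

```text
t: 19.08
eef_pos: [442.3, -362.6, 77.9]
tcp_rot: [-1.571, -0.0, -2.975]
ft_force: [-0.3, 0.5, 0.7]
opening: 0.753
```

```bash
python3 -c "
from h import *
plan(447,-362,78,-171)"
```

```text
now [ 442.3 -362.6   77.9] -170.5 F [-0.3  0.5  0.7] op 71.6 d [4.7 0.6 0.1] dyaw -0.5 t 19.07
[-0.47, -0.01, 0.02] [0, 0.5, 0]
tilt [-90.04  -0.  ] q [-0.8   0.59  1.82  0.    0.73  0.6 ]
```

{"name": "apply_moves", "arguments": {"increments": [[[-0.45,0,0],[0,0.4,0],7.0],[[0,0,0],[0,0,0],6.0],[[0,0,0],[0,0,0],4.0],[[0,0,0],[0,0,0],4.0],[[0,0,0],[0,0,0],4.0]]}}

```text
t: 19.7
eef_pos: [447.9, -362.1, 80.2]
tcp_rot: [-1.569, 0.002, -2.982]
ft_force: [0.5, 0.1, -2.7]
opening: 0.565
```

{"name": "apply_moves", "arguments": {"increments": [[[0,0,0],[0,0,0],4.0],[[0,0,0],[0,0,0],4.0],[[0,-0.3,0],[0,0,0],4.0],[[0,-0.5,0],[0,0,0],4.0],[[0,0,0],[0,0,0],4.0]]}}

```text
t: 20.32
eef_pos: [447.7, -362.0, 88.6]
tcp_rot: [-1.569, 0.002, -2.982]
ft_force: [0.3, -0.7, -3.2]
opening: 0.568
```

```bash
python3 -c "
from h import *
plan(480.4,354.2,160,172)"
```

```text
now [ 447.7 -362.    88.6] -170.9 F [ 0.3 -0.7 -3.2] op 54.0 d [ 32.7 716.2  71.4] dyaw -17.1 t 20.32
[-1.12, -0.55, -5.4] [0, 1.3, 0]
[-1.0, -0.55, -5.42] [0, 1.3, 0]
[-0.87, -0.55, -5.45] [0, 1.3, 0]
[-0.75, -0.55, -5.46] [0, 1.3, 0]
[-0.62, -0.55, -5.48] [0, 1.3, 0]
[-0.5, -0.55, -5.49] [0, 1.3, 0]
[-0.37, -0.55, -5.5] [0, 1.3, 0]
[-0.24, -0.55, -5.51] [0, 1.3, 0]
[-0.12, -0.55, -5.51] [0, 1.3, 0]
[0.01, -0.55, -5.52] [0, 1.3, 0]
[0.14, -0.55, -5.51] [0, 1.3, 0]
[0.26, -0.55, -5.51] [0, 1.3, 0]
[0.39, -0.55, -5.5] [0, 1.3, 0]
tilt [-89.92   0.09] q [-0.79  0.58  1.81  0.    0.76  0.62]
```

{"name": "apply_moves", "arguments": {"increments": [[[0,-2.5,0],[0,0,0],4.0],[[-0.5,-4.0,-2.0],[0,1.3,0],4.0],[[-1.1,-1.2,-5.0],[0,1.3,0],4.0],[[-1.0,0,-5.5],[0,1.3,0],4.0],[[-0.9,0,-5.5],[0,1.3,0],4.0]]}}

```text
t: 20.95
eef_pos: [461.5, -177.4, 167.8]
tcp_rot: [-1.569, 0.003, -3.081]
ft_force: [1.4, 0.9, -3.4]
opening: 0.566
```

{"name": "apply_moves", "arguments": {"increments": [[[-0.8,0,-5.5],[0,1.3,0],4.0],[[-0.6,0,-5.5],[0,1.3,0],4.0],[[-0.5,0,-5.5],[0,1.3,0],4.0],[[-0.4,0,-5.5],[0,1.3,0],4.0],[[-0.2,0,-5.5],[0,1.3,0],4.0]]}}

```text
t: 21.58
eef_pos: [482.6, 106.8, 168.6]
tcp_rot: [-1.569, 0.007, 3.083]
ft_force: [0.1, 0.2, -2.9]
opening: 0.566
```

```bash
python3 -c "
from h import *
plan(480.4,354.2,160,172)"
```

```text
now [482.6 106.8 168.6] 176.7 F [ 0.1  0.2 -2.9] op 53.8 d [ -2.2 247.4  -8.6] dyaw -4.7 t 21.57
[0.33, 0.17, -4.94] [0, 0.9, 0]
[0.41, 0.17, -4.93] [0, 0.9, 0]
[0.49, 0.17, -4.92] [0, 0.9, 0]
[0.57, 0.17, -4.91] [0, 0.9, 0]
[0.65, 0.17, -4.9] [0, 0.9, 0]
tilt [-89.9    0.38] q [ 0.09  0.36  1.93 -0.    0.84  1.72]
```

{"name": "apply_moves", "arguments": {"increments": [[[0.3,0,-5.5],[0,0.9,0],4.0],[[0.4,0,-5.5],[0,0.9,-0.3],4.0],[[0.5,0,-5.5],[0,0.9,0],4.0],[[0.5,0,-5.5],[0,0.9,0],4.0],[[0.4,0.5,-2.5],[0,0.9,0],4.0]]}}

```text
t: 22.2
eef_pos: [481.6, 363.3, 163.8]
tcp_rot: [-1.57, 0.004, 3.005]
ft_force: [-0.8, -0.9, -3.1]
opening: 0.565
```

```bash
python3 -c "
from h import *
plan(480.4,354.2,75,172)"
```

```text
now [481.6 363.3 163.8] 172.1 F [-0.8 -0.9 -3.1] op 53.7 d [ -1.2  -9.1 -88.8] dyaw -0.1 t 22.2
[-0.0, 4.44, 0.46] [0, 0.1, 0]
[-0.0, 4.44, 0.46] [0, 0.1, 0]
tilt [-89.98   0.2 ] q [ 0.54  0.51  1.67 -0.    0.95  2.25]
```

{"name": "apply_moves", "arguments": {"increments": [[[0,0.5,1.0],[0,0,0],4.0],[[0,2.5,0.2],[0,0,0],4.0],[[0,3.5,0],[0,0,0],4.0],[[0,2.0,0],[0,0,0],4.0],[[0,0.3,0],[0,0,0],4.0]]}}

```text
t: 22.82
eef_pos: [479.4, 349.3, 73.2]
tcp_rot: [-1.57, 0.003, 3.006]
ft_force: [-0.6, -0.9, -3.4]
opening: 0.564
```

```bash
python3 - <<'E'
from h import *
plan(480.4,354.2,24,172)
p=read_camera("top"); u,v=w2p(p,[480,354,30])[0].astype(int)
cv2.imwrite("pics/s6.png",cv2.resize(p["img"][v-60:v+60,u-80:u+100],None,fx=4,fy=4,interpolation=2)[:,:,::-1])
for n in ["medium_tray","medium_caddy_centre"]:
  for r in nets.mark_of(p,n)[:2]: print(n,c2w(p,r["point"]),r["confidence"])
E
```

```text
now [479.4 349.3  73.2] 172.3 F [-0.6 -0.9 -3.4] op 53.7 d [  1.    4.9 -49.2] dyaw -0.3 t 22.82
[-0.03, 4.92, -0.5] [0, 0.3, 0]
tilt [-89.93   0.18] q [ 0.52  0.62  1.77 -0.    0.75  2.23]
medium_tray [481.28475389 352.99277161   2.26170901] 0.77
medium_tray [ 411.25278938 -181.6537267     1.34748744] 0.74
```

View pics/s6.png

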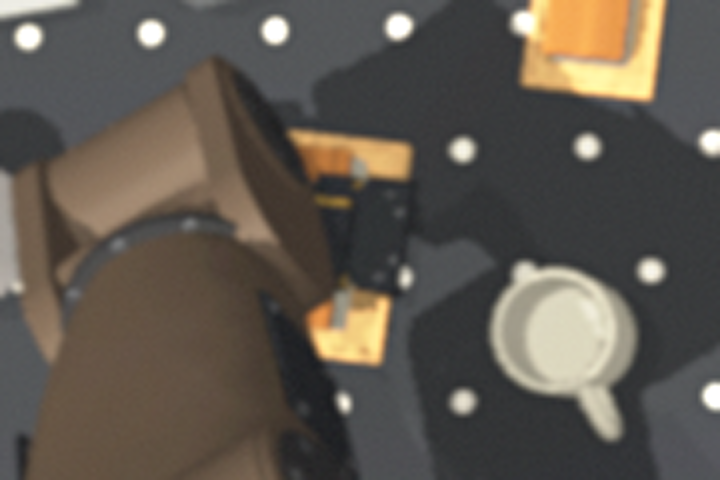

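The medium caddy is over its tray at crop (350, 250), with both ends inside it. The mug at (565, 330) is clear. Lowering.

{"name": "apply_moves", "arguments": {"increments": [[[0,2.3,-0.5],[0,0.3,-0.2],4.0],[[0,1.5,0],[0,0,0],4.0],[[0,0.4,0],[0,0,0],4.0],[[0,0.1,0],[0,0,0],4.0],[[0,0,0],[0,0,0],4.0]]}}

```text
t: 23.6
eef_pos: [481.6, 355.8, 30.1]
tcp_rot: [-1.573, 0.003, 3.001]
ft_force: [-0.0, -1.1, -3.5]
opening: 0.565
```

```bash
python3 -c "
from h import *
plan(480.4,354.2,24.2,172)"
```

```text
now [481.6 355.8  30.1] 172.0 F [-0.  -1.1 -3.5] op 53.8 d [-1.2 -1.6 -5.9] dyaw 0.0 t 23.6
[0.1, 0.59, 0.18] [0, -0.0, 0]
tilt [-90.11   0.19] q [ 0.53  0.69  1.78 -0.    0.67  2.24]
```

{"name": "apply_moves", "arguments": {"increments": [[[0.1,0.2,0.15],[0,0,-0.2],4.0],[[0,0.2,0],[0,0,0],4.0],[[0,0.1,0],[0,0,0],4.0],[[0,0.1,0],[0,0,0],4.0],[[0,0.05,0],[0,0,0],4.0]]}}

```text
t: 24.22
eef_pos: [480.7, 354.6, 24.2]
tcp_rot: [-1.574, 0.001, 3.001]
ft_force: [-1.5, 0.3, -0.6]
opening: 0.566
```

{"name": "apply_moves", "arguments": {"increments": [[[0,0.05,0],[0,0,0],4.0],[[0,0,0],[0,0,0],4.0],[[0,0,0],[0,0,0],4.0],[[0,0,0],[0,0,0],4.0],[[0,0,0],[0,0,0],4.0]]}}

```text
t: 24.85
eef_pos: [480.8, 354.6, 24.2]
tcp_rot: [-1.574, 0.001, 3.001]
ft_force: [-0.7, 0.2, -0.0]
opening: 0.567
```

{"name": "apply_moves", "arguments": {"increments": [[[0,0.03,0],[0,0,0],5.6],[[0,0,0],[0,0,0],7.0],[[0,0,0],[0,0,0],9.5],[[0,0,0],[0,0,0],9.5],[[0,0,0],[0,0,0],9.5]]}}

```text
t: 25.48
eef_pos: [481.3, 354.9, 24.2]
tcp_rot: [-1.575, 0.002, 3.001]
ft_force: [-0.1, 0.3, 0.6]
opening: 0.949
```

{"name": "apply_moves", "arguments": {"increments": [[[0,-1.5,0],[0,0,0],9.5],[[0,-4.0,0],[0,0,0],9.5],[[0,-5.5,0],[0,0,0],9.5],[[0,-3.0,3.0],[0,-1.6,0],9.5],[[0,0,5.5],[0,-1.6,0],9.5]]}}

```text
t: 26.1
eef_pos: [470.8, 270.6, 172.0]
tcp_rot: [-1.576, 0.006, 3.062]
ft_force: [1.2, -0.2, -0.7]
opening: 0.997
```

```bash
python3 - <<'E'
from h import *
p=read_camera("top")
for n in ["medium_caddy_centre","long_caddy_centre","long_tray"]:
  for r in nets.mark_of(p,n)[:2]: print(n,c2w(p,r["point"]),r["confidence"])
im=p["img"]; hsv=cv2.cvtColor(im,cv2.COLOR_RGB2HSV); m=cv2.inRange(hsv,(5,80,60),(28,255,255))[190:280,400:520]
cs,_=cv2.findContours(m,cv2.RETR_EXTERNAL,cv2.CHAIN_APPROX_NONE)
for k in cs:
    if cv2.contourArea(k)>400: r=cv2.minAreaRect(p2w(p,k.reshape(-1,2)+[400,190],60)[:,:2].astype(np.float32)); print("lid",r)
plan(447.3,-362.5,120,-168.8)
E
```

```text
long_caddy_centre [ 446.15153365 -363.55699894   35.24508609] 0.9
long_tray [454.1669068   -4.37162528   1.1892328 ] 0.64
lid ((447.8744812011719, -362.8460388183594), (154.30455017089844, 57.974830627441406), 12.277565956115723)
now [470.4 269.8 170. ] 175.2 F [-0.1  0.1 -0.2] op 95.2 d [ -23.1 -632.3  -50. ] dyaw 16.0 t 26.3
[-0.27, 0.45, 5.75] [0, -1.5, 0]
[-0.13, 0.45, 5.75] [0, -1.5, 0]
[0.02, 0.45, 5.75] [0, -1.5, 0]
[0.16, 0.45, 5.75] [0, -1.5, 0]
[0.31, 0.45, 5.74] [0, -1.5, 0]
[0.46, 0.45, 5.73] [0, -1.5, 0]
[0.6, 0.45, 5.72] [0, -1.5, 0]
[0.75, 0.45, 5.7] [0, -1.5, 0]
[0.89, 0.45, 5.68] [0, -1.5, 0]
[1.04, 0.45, 5.66] [0, -1.5, 0]
[1.18, 0.45, 5.63] [0, -1.5, 0]
tilt [-90.19   0.11] q [0.4  0.43 1.82 0.   0.9  2.05]
```

The long caddy's lid measures (447.9, -362.8) with yaw about 12°, which agrees with before. Heading back for it.

{"name": "apply_moves", "arguments": {"increments": [[[-0.3,0,5.8],[0.2,-1.5,0],9.5],[[-0.1,0,5.8],[0,-1.5,0],9.5],[[0,0,5.8],[0,-1.5,0],9.5],[[0.2,0,5.8],[0,-1.5,0],9.5],[[0.3,0,5.8],[0,-1.5,0],9.5]]}}

```text
t: 26.92
eef_pos: [463.9, -21.2, 170.9]
tcp_rot: [-1.571, 0.006, -3.081]
ft_force: [0.6, -0.7, -0.7]
opening: 1.002
```

{"name": "apply_moves", "arguments": {"increments": [[[0.5,0,5.8],[0,-1.5,0],9.5],[[0.6,0,5.7],[0,-1.5,0],9.5],[[0.8,0,5.7],[0,-1.5,0],9.5],[[0.9,0,5.7],[0,-1.5,0],9.5],[[1.0,0,4.0],[0,-1.5,0],9.5]]}}

```text
t: 27.55
eef_pos: [459.5, -301.2, 171.9]
tcp_rot: [-1.569, 0.008, -2.943]
ft_force: [0.6, 0.4, -0.6]
opening: 1.001
```

```bash
python3 -c "
from h import *
plan(447.5,-362.7,25,-168)"
```

```text
now [ 459.5 -301.2  171.9] -168.6 F [ 0.6  0.4 -0.6] op 95.2 d [ -12.   -61.5 -146.9] dyaw 0.6 t 27.55
[0.8, 4.9, 1.93] [0, -0.2, 0]
[0.8, 4.9, 1.93] [0, -0.2, 0]
[0.81, 4.9, 1.93] [0, -0.2, 0]
tilt [-89.9    0.48] q [-0.7   0.43  1.8   0.01  0.9   0.67]
```

{"name": "apply_moves", "arguments": {"increments": [[[2.2,0,4.9],[0,-0.2,-0.5],9.5],[[0.2,2.0,0.5],[0,-0.2,0],9.5],[[0.1,4.0,0.1],[0,0,0],9.5],[[0.1,2.0,0.1],[0,0,0],9.5],[[0,0,0],[0,0,0],9.0]]}}

```text
t: 28.18
eef_pos: [448.9, -365.9, 89.7]
tcp_rot: [-1.568, 0.001, -2.937]
ft_force: [-0.2, -0.2, 1.0]
opening: 0.96
```

```bash
python3 -c "
from h import *
plan(447.5,-362.7,25,-168)"
```

```text
now [ 448.9 -365.9   89.7] -168.3 F [-0.2 -0.2  1. ] op 91.3 d [ -1.4   3.2 -64.7] dyaw 0.3 t 28.18
[0.04, 3.24, -0.17] [0, -0.1, 0]
[0.04, 3.24, -0.17] [0, -0.1, 0]
tilt [-8.981e+01  5.000e-02] q [-0.8   0.58  1.8  -0.    0.76  0.57]
```

{"name": "apply_moves", "arguments": {"increments": [[[0.1,2.0,-0.2],[-0.2,0,0],9.0],[[0.2,3.0,0],[0,0,0],8.5],[[0.1,1.2,0.1],[0,0,0],8.0],[[0,0.1,0],[0,0,0],7.5],[[0,0,0],[0,0,0],7.0]]}}

```text
t: 28.8
eef_pos: [449.4, -366.6, 30.1]
tcp_rot: [-1.566, 0.005, -2.934]
ft_force: [-0.1, 1.3, -0.3]
opening: 0.751
```

```bash
python3 -c "
from h import *
plan(447.5,-362.7,25,-168)"
```

```text
now [ 449.4 -366.6   30.1] -168.1 F [-0.1  1.3 -0.3] op 71.5 d [-1.9  3.9 -5.1] dyaw 0.1 t 28.8
[0.11, 0.51, -0.42] [0, -0.1, 0]
tilt [-89.7    0.27] q [-0.8   0.67  1.83  0.    0.63  0.56]
```

{"name": "apply_moves", "arguments": {"increments": [[[0.1,0.2,-0.4],[-0.3,0,-0.3],7.0],[[0,0,0],[0,0,0],6.0],[[0,0,0],[0,0,0],4.0],[[0,0,0],[0,0,0],4.0],[[0,0,0],[0,0,0],4.0]]}}

```text
t: 29.42
eef_pos: [448.1, -362.9, 29.7]
tcp_rot: [-1.569, 0.0, -2.935]
ft_force: [0.4, 1.1, -1.0]
opening: 0.563
```

{"name": "apply_moves", "arguments": {"increments": [[[0,0,0],[0,0,0],4.0],[[0,0,0],[0,0,0],4.0],[[0,-0.3,0],[0,0,0],4.0],[[0,-0.5,0],[0,0,0],4.0],[[0,0,0],[0,0,0],4.0]]}}

```text
t: 30.05
eef_pos: [447.6, -362.6, 37.5]
tcp_rot: [-1.571, -0.001, -2.935]
ft_force: [0.5, 1.0, -5.3]
opening: 0.569
```

```bash
python3 -c "
from h import *
plan(455.5,-5.3,165,-179.4)"
```

```text
now [ 447.6 -362.6   37.5] -168.1 F [ 0.5  1.  -5.3] op 54.1 d [  7.9 357.3 127.5] dyaw -11.3 t 30.05
[-1.16, -1.82, -4.97] [0, 1.6, 0]
[-1.02, -1.82, -5.0] [0, 1.6, 0]
[-0.88, -1.82, -5.03] [0, 1.6, 0]
[-0.74, -1.82, -5.05] [0, 1.6, 0]
[-0.6, -1.82, -5.07] [0, 1.6, 0]
[-0.45, -1.82, -5.08] [0, 1.6, 0]
[-0.31, -1.82, -5.1] [0, 1.6, 0]
tilt [-9.e+01 -4.e-02] q [-0.8   0.65  1.84 -0.    0.65  0.57]
```

{"name": "apply_moves", "arguments": {"increments": [[[0,-2.5,0],[0,0,0],4.0],[[0,-5.0,0],[0,0,0],4.0],[[0,-4.5,-1.0],[0,1.0,0],4.0],[[-0.8,-1.5,-4.0],[0,1.6,0],4.0],[[-0.9,0,-5.5],[0,1.6,0],4.0]]}}

```text
t: 30.68
eef_pos: [445.6, -256.4, 175.8]
tcp_rot: [-1.572, -0.001, -3.014]
ft_force: [1.9, 0.9, -5.2]
opening: 0.563
```

{"name": "apply_moves", "arguments": {"increments": [[[-0.8,0,-5.5],[0,1.6,0],4.0],[[-0.7,0,-5.5],[0,1.6,0],4.0],[[-0.5,0,-5.5],[0,1.6,0],4.0],[[-0.4,0,-4.5],[0,1.6,0],4.0],[[-0.1,0,-2.0],[0,0,0],4.0]]}}

```text
t: 31.3
eef_pos: [450.5, -16.2, 176.8]
tcp_rot: [-1.571, 0.001, -3.13]
ft_force: [-0.0, 0.3, -5.4]
opening: 0.566
```

```bash
python3 -c "
from h import *
plan(455.5,-5.3,85,-179.4)"
```

```text
now [450.5 -16.2 176.8] -179.3 F [-0.   0.3 -5.4] op 53.8 d [  5.   10.9 -91.8] dyaw -0.1 t 31.3
[-0.26, 4.59, -0.54] [0, 0.0, 0]
[-0.26, 4.59, -0.54] [0, 0.0, 0]
tilt [-9.003e+01  3.000e-02] q [-0.18  0.3   2.01  0.    0.83  1.38]
```

{"name": "apply_moves", "arguments": {"increments": [[[-0.4,0.5,-0.7],[0,0,0],4.0],[[0,3.0,0],[0,0,0],4.0],[[0,3.5,0],[0,0,0],4.0],[[0,1.8,0],[0,0,0],4.0],[[0,0.2,0],[0,0,0],4.0]]}}

```text
t: 31.92
eef_pos: [456.1, -9.9, 83.9]
tcp_rot: [-1.57, 0.003, -3.129]
ft_force: [-0.2, -0.8, -5.3]
opening: 0.565
```

```bash
python3 - <<'E'
from h import *
plan(455.5,-5.3,33.7,-179.4)
p=read_camera("side"); u,v=w2p(p,[455,-5,40])[0].astype(int)
cv2.imwrite("pics/s7.png",cv2.resize(p["img"][v-70:v+80,u-110:u+110],None,fx=3.5,fy=3.5,interpolation=2)[:,:,::-1])
for n in ["long_tray","long_caddy_centre"]:
  for r in nets.mark_of(p,n)[:2]: print(n,c2w(p,r["point"]),r["confidence"])
E
```

```text
now [456.1  -9.9  83.9] -179.3 F [-0.2 -0.8 -5.3] op 53.7 d [ -0.6   4.6 -50.2] dyaw -0.1 t 31.93
[0.05, 5.02, -0.46] [0, 0.1, 0]
tilt [-89.98   0.17] q [-0.17  0.46  2.1   0.    0.58  1.39]
long_tray [458.38791059  -5.34966342  -1.45761345] 0.77
long_caddy_centre [452.38555599 -13.91212135  82.9397565 ] 0.74
```

View pics/s7.png

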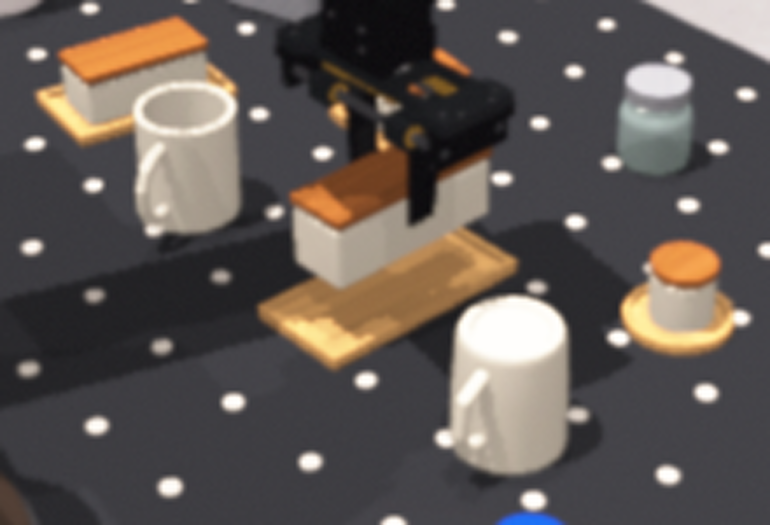

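The long caddy hangs level at crop (390, 220), above its tray at (390, 300). The medium caddy is in its tray at (135, 80), and both mugs are still standing. Lowering.

{"name": "apply_moves", "arguments": {"increments": [[[0,2.3,-0.45],[0,0,-0.2],4.0],[[0,1.5,0],[0,0,0],4.0],[[0,0.4,0],[0,0,0],4.0],[[0,0.1,0],[0,0,0],4.0],[[0,0,0],[0,0,0],4.0]]}}

```text
t: 32.7
eef_pos: [459.9, -6.1, 45.5]
tcp_rot: [-1.568, 0.011, -3.129]
ft_force: [0.4, -0.4, -5.6]
opening: 0.566
```

```bash
python3 -c "
from h import *
plan(456,-5.3,33.7,-179.4)"
```

```text
now [459.9  -6.1  45.5] -179.3 F [ 0.4 -0.4 -5.6] op 53.9 d [ -3.9   0.8 -11.8] dyaw -0.1 t 32.7
[0.39, 1.18, -0.09] [0, 0.1, 0]
tilt [-89.87   0.61] q [-0.16  0.54  2.12 -0.    0.47  1.4 ]
```

{"name": "apply_moves", "arguments": {"increments": [[[0.3,0.3,-0.1],[-0.1,0,-0.7],4.0],[[0,0.4,0],[0,0,0],4.0],[[0,0.3,0],[0,0,0],4.0],[[0,0.1,0],[0,0,0],4.0],[[0,0,0],[0,0,0],4.0]]}}

```text
t: 33.33
eef_pos: [457.0, -5.2, 34.5]
tcp_rot: [-1.57, -0.001, -3.129]
ft_force: [-0.2, 1.2, -5.3]
opening: 0.567
```

```bash
python3 -c "
from h import *
plan(456,-5.3,33.7,-179.4)"
```

```text
now [457.   -5.2  34.5] -179.3 F [-0.2  1.2 -5.3] op 53.9 d [-1.  -0.1 -0.8] dyaw -0.1 t 33.33
[0.1, 0.08, 0.01] [0, 0.1, 0]
tilt [-8.996e+01 -7.000e-02] q [-0.16  0.56  2.13 -0.    0.46  1.4 ]
```

{"name": "apply_moves", "arguments": {"increments": [[[0,0.08,0],[0,0,0],4.0],[[0,0.08,0],[0,0,0],4.0],[[0,0.05,0],[0,0,0],4.0],[[0,0,0],[0,0,0],4.0],[[0,0,0],[0,0,0],4.0]]}}

```text
t: 33.95
eef_pos: [457.2, -5.2, 33.7]
tcp_rot: [-1.57, 0.0, -3.129]
ft_force: [-0.4, -0.3, -4.3]
opening: 0.563
```

{"name": "apply_moves", "arguments": {"increments": [[[0,0.08,0],[0,0,0],4.0],[[0,0.08,0],[0,0,0],4.0],[[0,0,0],[0,0,0],4.0],[[0,0,0],[0,0,0],4.0],[[0,0,0],[0,0,0],4.0]]}}

```text
t: 34.58
eef_pos: [457.3, -5.2, 33.7]
tcp_rot: [-1.57, 0.001, -3.129]
ft_force: [-0.8, 1.3, 1.5]
opening: 0.566
```

Contact: the load has gone from -5.3 to +1.5 N. Release and rise.

{"name": "apply_moves", "arguments": {"increments": [[[0,0,0],[0,0,0],5.8],[[0,0,0],[0,0,0],7.0],[[0,0,0],[0,0,0],9.0],[[0,0,0],[0,0,0],9.0],[[0,0,0],[0,0,0],9.0]]}}

```text
t: 35.2
eef_pos: [457.9, -5.3, 33.8]
tcp_rot: [-1.569, 0.003, -3.129]
ft_force: [-0.6, -0.6, 0.7]
opening: 0.931
```

{"name": "apply_moves", "arguments": {"increments": [[[0,-1.5,0],[0,0,0],9.0],[[0,-4.0,0],[0,0,0],9.0],[[0,-5.0,0],[0,0,0],9.0],[[0,-5.0,0],[0,0,0],9.0],[[0,-2.0,0],[0,0,0],9.0]]}}

```text
t: 35.83
eef_pos: [456.7, -5.0, 212.8]
tcp_rot: [-1.57, -0.001, -3.129]
ft_force: [-0.3, 0.5, -0.7]
opening: 0.946
```

{"name": "apply_moves", "arguments": {"increments": [[[0,0,5.5],[0,0,0],9.0],[[0,0,5.5],[0,0,0],9.0],[[0,0,5.5],[0,0,0],9.0],[[0,0,5.0],[0,0,0],9.0],[[0,0,0],[0,0,0],9.0]]}}

```text
t: 36.45
eef_pos: [460.3, -225.9, 215.7]
tcp_rot: [-1.568, 0.004, -3.126]
ft_force: [-0.2, 1.4, -0.1]
opening: 0.947
```

```bash
python3 - <<'E'
from h import *
print(readout.state()["eef_pos"])
for c in ["side","top"]:
  p=read_camera(c)
  for n in ["round_pot_centre","short_caddy_centre","medium_caddy_centre","long_caddy_centre","mug","turned_mug"]:
    for r in nets.mark_of(p,n)[:2]: print(c,n,c2w(p,r["point"]).round(),round(r["confidence"],2))
  if c=="side": cv2.imwrite("pics/s8.png",cv2.resize(p["img"][150:400,180:480],None,fx=2.6,fy=2.4,interpolation=2)[:,:,::-1])
  else: cv2.imwrite("pics/t8.png",cv2.resize(p["img"][130:280,150:420],None,fx=2.9,fy=2.9,interpolation=2)[:,:,::-1])
E
```

```text
[ 460.29774529 -225.85205116  215.73885602]
side round_pot_centre [ 307. -305.   25.] 0.96
side round_pot_centre [ 594. -175.   29.] 0.87
side short_caddy_centre [639. 175.  23.] 0.61
side medium_caddy_centre [477. 355.  33.] 0.8
side medium_caddy_centre [457.  -6.  -1.] 0.2
side long_caddy_centre [454.  -4.  34.] 0.81
side long_caddy_centre [476. 357.  32.] 0.6
side mug [415. 189.  -1.] 0.7
side mug [639. 173.  -3.] 0.57
side turned_mug [ 411. -187.   -2.] 0.92
top round_pot_centre [ 595. -172.   30.] 0.83
top round_pot_centre [ 310. -306.   23.] 0.66
top short_caddy_centre [639. 171.  31.] 0.87
top medium_caddy_centre [480. 355.  31.] 0.67
top medium_caddy_centre [410. 194.  -1.] 0.2
top long_caddy_centre [454.  -6.  36.] 0.66
top mug [407. 192.  -2.] 0.68
```

View pics/s8.png

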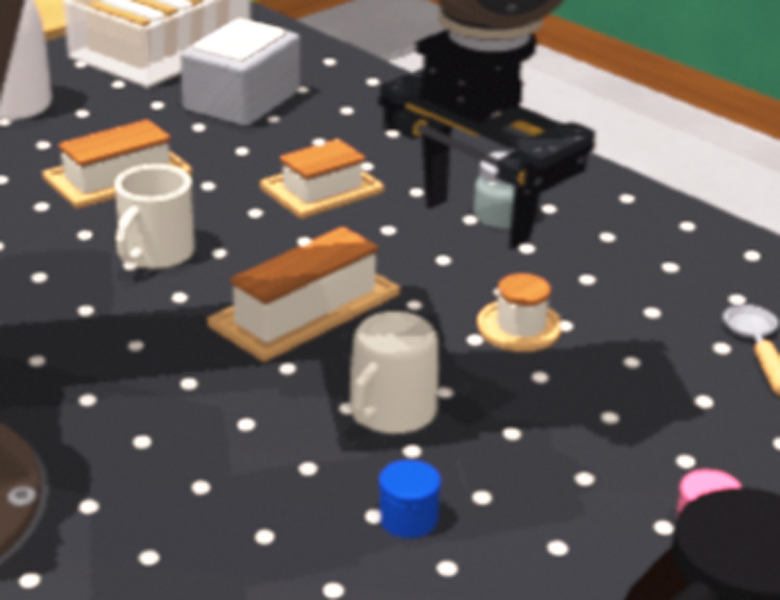

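View pics/t8.png

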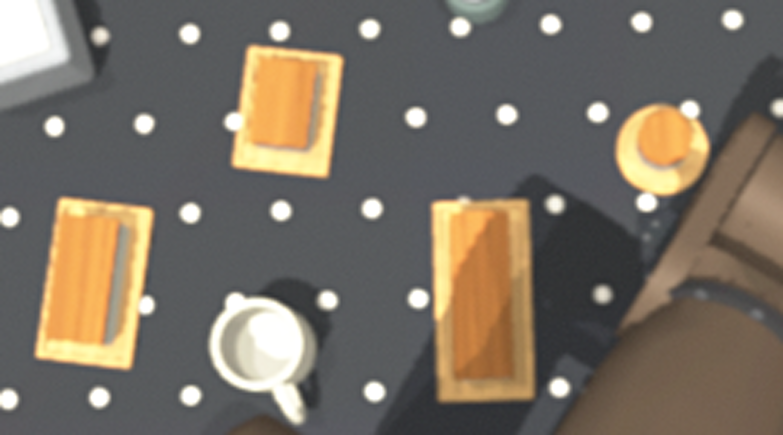

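Every piece is inside its own tray and level, at side pixels (115,155), (322,170), (305,285) and (523,305), and the top view agrees. Both mugs stand where they were. Handing in.

```bash
python3 -c "
from h import *
p=read_camera('top'); print(p2w(p,[[379.3,176.9]],54))
print(env.job_done())"
```

```text
[[ 595.25477859 -174.16134634   54.        ]]
the job is handed in; nothing more can be done
None
```

I took the stack apart from the top down (pot, short, medium, then long caddy), stood each piece in its own tray, and handed the job in at about 37 s of the 120 s allowed. No verdict came back.

- **Placement:** the last side and top pictures show all four pieces upright inside their trays. The network positions agree with the tray centres to within about 5 mm, against 11 mm of play. The pot sits about 3 mm off its tray's centre.
- **Setting down:** I lowered each piece until the wrist force showed contact and only then opened the fingers. The forces I read stayed under about 10 N.
- **Bystanders:** both mugs stand where they were, and I never reached for the blue or pink look-alikes.
- **Disagreements:** the networks gave some false hits (for example "mug" at the short tray). The last top view returned no turned mug, which the arm partly covers there, but the side view shows it in place. Mug readings between views vary by up to 8 mm, which I put down to network noise.

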